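# Find the hidden catch of the cutter chest and open its drawer

## Robot

A 6-joint arm with a two-finger parallel gripper is mounted at the origin on the work surface. World frame = base frame: x ahead of the robot, y to its left, z up, the work surface at z = 0. Lengths are in mm, angles in rad, forces in N, time in s.
With the tool pointing down it reaches from about 350 to 925 mm from the base axis. Payload 6.4 kg.
Tool frame: the origin (TCP) lies between the finger pads; the fingertips stand 8 mm ahead of it and the grasp point (between the pads) lies 11 mm behind it; z points along the fingers, y is the direction in which the jaws open and shut (so a half turn about z gives the same grasp; the last joint's range is limited). The gripper opens to 94 mm and grips with 3 to 60 N. Pads are 16 mm wide; open, the fingers measure 119 mm over their backs; the gripper's body (75 mm by 177 mm) begins 78 mm behind the grasp point.
Start: joints at [-1.442, 0.245, 1.558, -0, 1.339, -0.174], TCP at [193.831, -620.438, 213.455] pointing down, gripper open.
Joint ranges: [-3.13, 3.13], [-1.02, 2.26], [0.13, 2.54], [-0.95, 4.09], [0.21, 2.88], [-2.74, 2.74]. Speed limits (rad/s): [2.57, 2.57, 3.14, 3.14, 3.14, 3.14].

## Interface

Orientations are given as a rotation vector (axis times angle).
In Python, from bench import bot, eyes gives the robot as it stands. Calls block until the motion is done:
- bot.move_to(position, orientation): joint-space move of the TCP to a pose.
- bot.movel(position, rot=None, vel=150): straight line of the TCP; rot=None keeps the orientation; vel is the mean speed in mm/s.
- bot.movej(angles): joint-space move.
- bot.grip(opening, effort=None): finger opening in mm; effort is the grip in N (None keeps the last); returns when the fingers have stopped.
- bot.pause(seconds).
- bot.inverse_kinematics(position, orientation): joint angles nearest the present ones, or None.
- bot.sense(): the state.
- eyes.read_camera(name): name is "side" or "top" or "wrist"; returns a dict with "pixels" (420x560x3 uint8, blue, green, red), "range_z" (420x560 float32, mm along the optical axis (not along the pixel's ray), 0 where there is no reading), "mtx" (3x3 intrinsics, pixels), "xyz" and "attitude" of the camera in the world; the wrist camera has in their place "mount" (4x4, takes a point from camera to tool coordinates, whose origin is the TCP and whose axes are the flange's). Camera axes: x right, y down, z forward; pixel columns grow to the right and rows downward; lengths in mm; the calibration is good to about 2 mm. The wrist camera is an equidistant fisheye: a pixel r from the principal point sees the ray r / f radians off the axis. A picture is of the moment at which its call begins: read the wrist's pose just before it.
A pose or a line that the arm cannot do raises bot.MotionError and nothing moves.
- bot.sign_off(): hands the job in, once; it reports no verdict.
The state is a dict: "t": time; "qpos": joint angles; "qd": joint speeds; "tau": joint torques, N m; "tcp_pos": TCP position; "orientation": TCP orientation; "force": force on the tool from outside, world axes, zero at the start; "wrist_torque": the same for the moment, N m; "opening": finger opening in mm.
Only numpy, scipy, OpenCV 4.12 (cv2) and the standard library are available. Lean on these libraries where they do the work, as an engineer would, in place of code of your own. Each camera call takes 0.05 s, during which the arm holds its last target. There are 200 camera calls.

## Task

Open the shallow drawer of the wooden cutter chest so that the router cutters can be got at: its hidden catch is a plate at the bottom of a recess somewhere along the ledge above the drawer, where fingertips sliding along the ledge drop in. Press the catch down until the drawer springs part of the way out, then draw the drawer fully open and let go of it. Go gently (more than about 30 N on the chest would mark it) and leave the tools lying about where they are.

Things in the scene. Friction and masses are not known exactly. Their poses are not given: they have to be found in the camera images.
- chest: Low wooden chest fixed to the bench, 450 mm wide (y), 210 mm deep (x), its deck 95 mm high. Origin at the foot of the middle of its front face; x points into the chest (away from the robot), y left along the front, z up. In the middle of the front a ledge is cut into the top, 174 mm long (y -87 to 87), 40 mm deep (x 0 to 40), open to the front and above, with cheeks at both ends
- ledge (a point): Middle of the ledge floor: chest x = 20, y = 0 mm, 75 mm above the bench, 20 mm below the deck. Somewhere along the floor is the recess: 46 mm long (y), as deep (x) as the ledge and open to the front, its bottom 5 mm lower, of the same wood; its centre lies anywhere from y = -62 to 62 mm and is not given. Its whole bottom is the catch plate. Closed fingers up to 40 mm wide fit in
- catch (a joint): how far the catch plate is pressed down, m: 0 at rest (its top 70 mm above the bench), 0.008 at its stop. Sprung: 3 N to start it, about 7 N at the stop; the drawer is set free at about 0.0055; let go, it rises again
- drawer (a joint): how far the drawer is out, m: 0 shut, 0.12 fully out against its stop; it slides along the chest's -x. Locked until the catch is pressed; then a spring throws it out to about 0.055, where friction holds it. Drawing it farther takes up to about 5 N; it stays where it is left
- drawer_front (a point): Middle of the top edge of the drawer's front panel, 54 mm above the bench; moves with the drawer (chest x = 7 mm when shut). Panel 14 mm thick (x), 298 mm wide (y), flush with the chest's front when shut, no handle. Behind it the drawer is open above and empty for 60 mm, inner floor 20 mm above the bench: fingertips can hook behind the panel from above or pinch its top edge, once it is out
- block_plane: small steel block plane, 130 x 45 x 45 mm, lying on the rear of the chest's deck; origin under its middle
- sanding_block: cork sanding block, 110 x 60 x 30 mm, lying on the rear of the chest's deck; origin under its middle
- screw_jar: glass jar with a steel lid, 60 mm across, 85 mm high, standing on the bench left of the drawer's path; origin under its middle
- hold_clamp: small dark steel clamp, 90 x 22 mm, 76 mm high, standing on the bench right of the drawer's path; origin under its middle
- mallet: wooden joiner's mallet, 280 mm long, head 60 x 130 x 70 mm, lying on the bench to the right; origin under its middle
- chisel: chisel with a wooden handle, 230 mm long, lying on the bench to the left; origin under its middle
- try_square: try square, dark wooden stock 110 mm, steel blade 140 mm, lying on the bench to the left; origin under the middle of the stock

How it is judged:
By the outcome, as a careful person would: the job done as asked, in the order asked, and still so for the second after the job is handed in, with the robot touching nothing.
It also fails if it takes over 72 s, if anything falls off the work surface, if the arm or the gripper's body presses on something with over 40 N, if the wrist force passes 120 N, or if a joint passes its speed limit or range.

## Working session

There is one attempt and no reset: what is moved stays moved. The work goes in short steps, each a Python script; the robot and the scene stay as the last script left them, time stands still between calls to the robot, and variables do not carry over. Pictures are saved under pics/ and viewed, about 8 in all and at most 12, crops included, and the job is handed in when it is done.

```bash
mkdir -p pics; ls
cat > h.py <<'E'
import numpy as np, cv2
from scipy.spatial.transform import Rotation as R
from bench import bot, eyes
def cloud(im):
    K=np.array(im["mtx"]);z=im["range_z"];v,u=np.indices(z.shape)
    p=np.dstack([(u-K[0,2])/K[0,0]*z,(v-K[1,2])/K[1,1]*z,z])
    A=np.array(im["attitude"],float)
    M=A if A.shape==(3,3) else R.from_rotvec(A).as_matrix()
    return p@M.T+np.array(im["xyz"])
E
python3 - <<'E'
from h import *
for n in ("top","side"):
    im=eyes.read_camera(n); cv2.imwrite(f"pics/{n}0.png",im["pixels"]); np.savez(n+"0.npz",**im)
    print(n,im["mtx"],im["xyz"],im["attitude"],(im["range_z"]>0).mean())
print(bot.sense())
E
```

```text
pics
top [[423.23422659   0.         276.33040827]
 [  0.         423.23422659 211.42232453]
 [  0.           0.           1.        ]] [ 334.96342219   -9.04636222 1528.25374979] [-2.13972421  2.13239286 -0.1949176 ] 0.9960374149659864
side [[408.28809896   0.         274.32194359]
 [  0.         408.28809896 212.36472576]
 [  0.           0.           1.        ]] [286.97742948 749.86335199 946.38247538] [-0.52306643  2.76417168 -1.09766618] 0.9959651360544217
{'t': 0.1, 'qpos': array([-1.44208585e+00,  2.45714994e-01,  1.55882662e+00, -1.66254381e-05,
        1.33870743e+00, -1.74097444e-01]), 'qd': array([-0.00068033, -0.00097304, -0.00242128,  0.00124006,  0.00148864,
       -0.00219165]), 'tau': array([-6.38736547e-04, -4.16912770e+01, -3.15526414e+01,  6.87363348e-02,
        3.10002943e-02, -4.97685869e-05]), 'tcp_pos': array([ 193.76858291, -619.92079496,  212.50945518]), 'orientation': array([-3.10401548e+00, -4.73590555e-01, -3.36187176e-05]), 'force': array([ 0.09546648,  0.00751635, -0.76615234]), 'wrist_torque': array([-0.05489341,  0.00812122, -0.02118077]), 'opening': 94.076080273764}
```

View pics/top0.png

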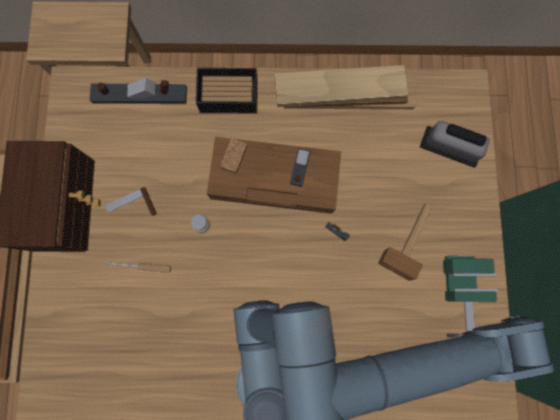

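View pics/side0.png

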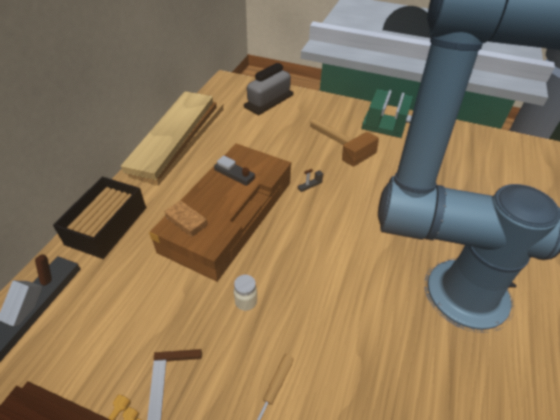

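The top view shows the chest at (208–340, 138–212) px with its ledge on the robot side at about (247–298, 188–208). The jar is at (200,223) and the clamp at (337,231). The side view agrees with this. Next I fit the chest from the depth data.

```bash
cat > fit.py <<'E'
from h import *
im=dict(np.load("top0.npz")); P=cloud(im); x,y,z=P[...,0],P[...,1],P[...,2]
u0=np.zeros(z.shape,bool);u0[130:220,200:350]=1
print("bench z",np.median(z[240:260,200:230]), "deck z",np.median(z[180:186,225:240]))
m=(u0&(z>85)).astype(np.uint8)
n,l,s,c=cv2.connectedComponentsWithStats(m); k=1+s[1:,4].argmax(); m=l==k
pts=P[m][:,:2].astype(np.float32); r=cv2.minAreaRect(pts); print("rect",r,cv2.boxPoints(r))
b=cv2.boxPoints(r)
# front = edge nearest robot: pick long edges
e=[(b[i],b[(i+1)%4]) for i in range(4)]; e=[q for q in e if np.linalg.norm(q[0]-q[1])>300]
f=min(e,key=lambda q:np.linalg.norm(q[0]+q[1])); o=(f[0]+f[1])/2; d=f[0]-f[1]; d/=np.linalg.norm(d); d*=np.sign(d[1])
ex=np.array([d[1],-d[0]]); print("origin",o,"y axis",d,"x axis",ex,"yaw",np.arctan2(ex[1],ex[0]))
np.savez("chest.npz",o=o,ex=ex,ey=d)
q=P[...,:2]-o; cx,cy=q@ex,q@d
for Y in range(-100,101,8):
    w=(abs(cy-Y)<4)&(cx>10)&(cx<32)&u0; print(Y,w.sum(),np.round(np.median(z[w]),1),end=" | ")
for nme,(a,bb) in dict(jar=(200,223),clamp=(337,231)).items():
    w=np.zeros(z.shape,bool); w[bb-18:bb+18,a-18:a+18]=1; w&=(z>15)&(z<120)
    print("\n",nme,cx[w].min(),cx[w].max(),cy[w].min(),cy[w].max(),z[w].max())
E
python3 fit.py
python3 - <<'E'
import cv2
i=cv2.imread('pics/top0.png')[130:220,200:350]
cv2.imwrite('pics/c.png',cv2.convertScaleAbs(cv2.resize(i,None,fx=5,fy=5,interpolation=cv2.INTER_CUBIC),alpha=1.8))
E
```

```text
bench z 0.24502010011951825 deck z 95.40352763784904
rect ((584.5173950195312, 0.329345703125), (452.9753112792969, 493.65069580078125), 83.40434265136719) [[ 313.31085 -196.30849]
 [ 803.69434 -253.01012]
 [ 855.72394  196.96718]
 [ 365.34045  253.66881]]
origin [339.32565  28.68016] y axis [0.11486189 0.9933815 ] x axis [ 0.9933815  -0.11486189] yaw -0.11511597
-100 0 nan | -92 0 nan | -84 0 nan | -76 0 nan | -68 0 nan | -60 0 nan | -52 0 nan | -44 0 nan | -36 0 nan | -28 0 nan | -20 0 nan | -12 0 nan | -4 0 nan | 4 0 nan | 12 0 nan | 20 0 nan | 28 0 nan | 36 0 nan | 44 0 nan | 52 0 nan | 60 0 nan | 68 0 nan | 76 0 nan | 84 0 nan | 92 0 nan | 100 0 nan | 
 jar 153.2016821481039 209.4568067809413 208.6942498201075 265.54498498407503 92.13824458219142

 clamp 187.4603645428344 246.54396215914304 -287.6157969345609 -203.11854030903731 81.29990109284995
  return _methods._mean(a, axis=axis, dtype=dtype,
  ret = ret.dtype.type(ret / rcount)
```

View pics/c.png

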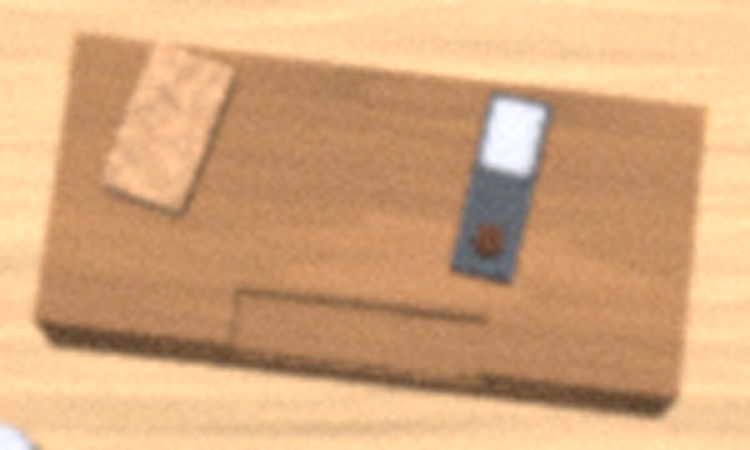

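The crop shows the ledge from x=235 to 485 in crop pixels (image cols 247–297), but no clear recess. The rectangle fit came out at 493 mm instead of 210 mm, so outliers have corrupted it. I'll restrict it to the deck height band and open the mask.

```bash
sed -i 's/m=(u0&(z>85)).astype(np.uint8)/m=cv2.morphologyEx((u0\&(z>88)\&(z<150)).astype(np.uint8),cv2.MORPH_OPEN,np.ones((5,5)))/' fit.py; sed -i 's/^for Y.*/print("corner px",cv2.minAreaRect(np.argwhere(m)[:,::-1].astype(np.float32)))\nfor Y in range(-100,101,8):/' fit.py; python3 fit.py
```

```text
bench z 0.24502010011951825 deck z 95.40352763784904
rect ((724.2379150390625, -15.205429077148438), (451.7598571777344, 212.46536254882812), 83.3989486694336) [[ 592.74335 -227.3759 ]
 [ 803.80023 -251.79994]
 [ 855.7325   196.96504]
 [ 644.6756   221.38908]]
origin [618.7095     -2.9934082] y axis [0.11495543 0.99337065] x axis [ 0.99337065 -0.11495543] yaw -0.11521014
corner px ((274.2679443359375, 172.47271728515625), (129.9858856201172, 58.59588623046875), 6.709836483001709)
-100 16 96.9 | -92 14 95.6 | -84 15 74.9 | -76 14 73.5 | -68 13 71.0 | -60 15 69.2 | -52 15 70.8 | -44 14 69.5 | -36 14 70.1 | -28 16 72.2 | -20 14 75.3 | -12 15 75.1 | -4 13 75.3 | 4 15 75.0 | 12 14 74.2 | 20 13 74.1 | 28 12 75.4 | 36 15 74.9 | 44 15 74.7 | 52 13 74.2 | 60 14 76.1 | 68 14 75.1 | 76 14 75.6 | 84 17 75.9 | 92 15 94.2 | 100 15 97.8 | 
 jar -127.99371737743287 -71.7374110117603 208.05829050604274 264.90943755016383 92.13824458219142

 clamp -93.68619325649505 -34.60844312549458 -288.2499789414261 -203.749929389633 81.29990109284995
```

The refit gives 452 × 212 mm with the deck at 95 mm, which matches the spec. The depth profile puts the recess at y ≈ −73 to −27 (70 mm high, against 75 mm elsewhere), so its centre is about −50. I'll approach with the fingers closed and the jaw axis along chest y, and press in small force-guarded steps.

```bash
cat >> h.py <<'E'
c=np.load("chest.npz"); o,ex,ey=c["o"],c["ex"],c["ey"]
rot=(R.from_euler("z",np.arctan2(ex[1],ex[0]))*R.from_rotvec([np.pi,0,0])).as_rotvec()
def W(x,y,tip): return np.r_[o+x*ex+y*ey, tip+8]      # chest coords, fingertip height -> TCP
def C(p): q=np.array(p[:2])-o; return np.round([q@ex,q@ey,p[2]-8],1)
def F(): f=bot.sense()["force"]; return np.array([f[:2]@ex,f[:2]@ey,f[2]])
E
python3 - <<'E'
from h import *
bot.grip(0,20); print(bot.sense()["opening"])
print(bot.inverse_kinematics(W(20,-50,150),rot))
bot.move_to(W(20,-50,150),rot); bot.movel(W(20,-50,85),vel=120); bot.pause(.3)
f0=F(); np.save("f0.npy",f0); print(C(bot.sense()["tcp_pos"]),f0)
for h in np.arange(80,61.4,-1):
    bot.movel(W(20,-50,h),vel=20); f=F()-f0; s=bot.sense(); print(h,C(s["tcp_pos"]),f.round(1))
    if f[2]>11 or (h>72 and f[2]>4): break
bot.pause(.3); print((F()-f0).round(1))
im=eyes.read_camera("top"); cv2.imwrite("pics/top1.png",im["pixels"]); np.savez("top1.npz",**im)
P=cloud(im);q=P[...,:2]-o;cx,cy=q@ex,q@ey
w=(P[...,2]>44)&(P[...,2]<64)&(abs(cy)<140)&(cx<-8)&(cx>-140); print("front px",w.sum(),np.percentile(cx[w],[5,50,95]) if w.any() else "")
print(bot.sense()["t"])
E
```

```text
0.3626301750249821
[-0.26483792  0.26357049  1.64075905  0.          1.23726311  1.42116855]
[ 20.5 -50.   85.8] [-1.21774456  0.83725294  0.33031741]
80.0 [ 19.8 -50.   79.7] [ 1.2 -1.5 -0. ]
79.0 [ 20. -50.  79.] [ 2.4 -0.6  0. ]
78.0 [ 19.9 -50.   77.9] [ 1.8 -0.7 -0.1]
77.0 [ 19.9 -50.   76.9] [ 1.  -1.1  0.2]
76.0 [ 19.9 -50.   75.9] [ 1.6 -0.2  0.2]
75.0 [ 19.9 -50.   74.9] [ 1.1 -1.4  0.1]
74.0 [ 19.9 -50.   73.9] [ 0.6 -0.5 -1.1]
73.0 [ 19.9 -50.   72.9] [ 0.7 -1.6  0.1]
72.0 [ 19.9 -50.   71.9] [ 0.1 -1.4 -0. ]
71.0 [ 19.9 -50.   70.9] [ 1.6 -1.   0.4]
70.0 [ 20.2 -50.   70.2] [ 0.7 -1.8  0.4]
69.0 [ 20.2 -50.   69.4] [ 0.2 -0.4  3.8]
68.0 [ 20.2 -50.   68.3] [-0.4 -0.4  5.6]
67.0 [ 20.2 -50.   67.2] [ 0.2 -1.4  4.1]
66.0 [ 20.2 -50.   66.3] [ 0.7 -0.9  4.6]
65.0 [ 20.2 -50.   65.3] [ 0.4 -0.7  4.8]
64.0 [ 20.3 -50.   64.4] [ 0.4 -1.1  5. ]
63.0 [ 20.3 -50.   63.4] [-0.9 -0.5  5.5]
62.0 [ 20.3 -50.   62.5] [ 0.2 -0.8  6. ]
[-0.6 -0.9  5.7]
front px 177 [-54.22571585 -47.73767997 -40.948535  ]
10.3
```

The catch was pressed at 5–6 N and the drawer sprang out, with its panel now at chest x −54 to −41. Next I lift out, hook behind the panel at its middle and draw it open.

Run:
```python
from h import *
bot.movel(W(20,-50,110)); bot.movel(W(-24,0,110)); bot.movel(W(-24,0,65)); bot.pause(.3); f0=F()
for h in (55,45,34):
    bot.movel(W(-24,0,h),vel=60); f=F()-f0; print(h,f.round(1))
    if abs(f).max()>6: raise SystemExit("contact")
x=-24; bad=0
while x>-101:
    x-=2 if x>-88 else 1
    bot.movel(W(x,0,34),vel=40); f=F()-f0; print(x,C(bot.sense()["tcp_pos"])[0],f.round(1))
    bad=bad+1 if f[0]>9 else 0
    if bad==1 and f[0]>14 or bad>=2: break
print(bot.sense()["t"])
```

```text
55 [ 1.   0.6 -0.2]
45 [-0.3  1.1  0.1]
34 [0.1 0.9 0.4]
-26 -26.0 [0.9 1.1 0.7]
-28 -28.1 [0.8 1.1 0.3]
-30 -30.2 [ 0.2  0.7 -0.2]
-32 -32.2 [0.4 0.5 0.4]
-34 -34.2 [0.3 0.7 0.2]
-36 -36.2 [0.1 0.9 0.5]
-38 -38.2 [-1.2  1.2  0.1]
-40 -40.2 [0.3 0.2 0.2]
-42 -42.2 [0.4 0.4 0.1]
-44 -44.2 [1.1 1.  0.5]
-46 -46.2 [0.2 1.1 0.3]
-48 -48.2 [0.5 0.5 0.7]
-50 -50.2 [0.1 0.8 1.3]
-52 -52.2 [0.7 0.8 0.7]
-54 -54.2 [1.2 0.4 0.4]
-56 -56.2 [0.8 1.1 1.3]
-58 -58.2 [1.5 0.4 0.6]
-60 -60.2 [ 1.3  0.3 -0.3]
-62 -62.2 [1.1 1.  0.3]
-64 -64.2 [1.  1.2 0.5]
-66 -66.2 [1.6 1.  0.9]
-68 -68.2 [2.5 1.4 0.2]
-70 -70.2 [1.8 1.1 0.5]
-72 -72.2 [ 1.   0.2 -0.5]
-74 -74.2 [2.6 0.4 0.9]
-76 -76.2 [1.6 0.9 0. ]
-78 -78.2 [2.5 0.8 1.4]
-80 -80.2 [1.8 0.4 0.3]
-82 -82.2 [2.2 1.  0.6]
-84 -84.1 [2.1 0.6 0.7]
-86 -86.2 [1.5 0.5 0.7]
-88 -88.2 [2.3 1.4 0.3]
-89 -89.0 [3.3 0.7 0.9]
-90 -90.0 [2.  0.7 0.1]
-91 -91.1 [ 3.8  0.1 -0.2]
-92 -92.1 [ 3.4  0.3 -0.2]
-93 -93.1 [ 4.2  0.7 -0.4]
-94 -94.1 [3.2 0.7 0.1]
-95 -95.1 [2.6 1.9 0.5]
-96 -95.9 [ 4.7  1.  -0.8]
-97 -95.9 [ 8.1  1.6 -4.3]
-98 -95.9 [12.2  1.3 -8.4]
-99 -95.9 [ 15.    1.6 -10.9]
23.825
```

The drawer hit its stop firmly at 15 N with the panel front at about −118 to −120. Now I back off, lift clear and check.

Run:
```python
from h import *
bot.movel(W(-86,0,34),vel=40); bot.movel(W(-86,0,120)); bot.movel(W(-86,-330,220),vel=250); bot.pause(.2)
im=eyes.read_camera("top"); s=eyes.read_camera("side")
cv2.imwrite("pics/end.png",np.hstack([cv2.resize(i["pixels"][a:b,c:d],(400,400)) for i,a,b,c,d in((im,110,300,190,380),(s,120,320,130,330))]))
P=cloud(im);q=P[...,:2]-o;cx,cy=q@ex,q@ey
w=(P[...,2]>44)&(P[...,2]<64)&(abs(cy)<130)&(cx<-8)&(cx>-160); print("front",np.percentile(cx[w],[2,5,50,95]))
print(bot.sense()["t"],F())
```

```text
front [-119.24169967 -118.85781361 -110.48702941  -31.3788759 ]
26.8583 [-0.26913862 -0.55083731  0.04430192]
```

View pics/end.png

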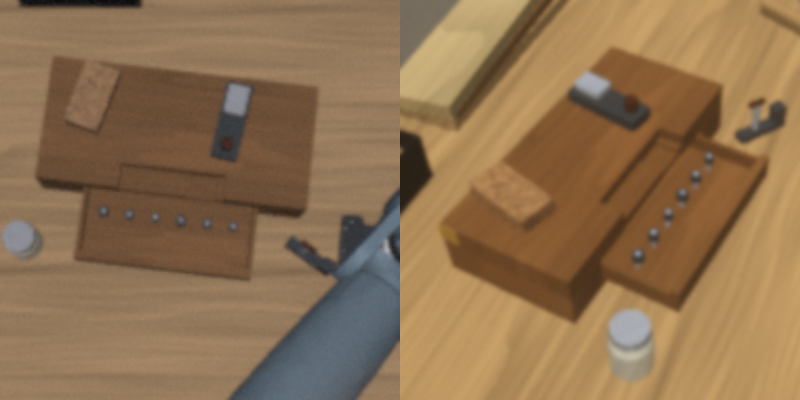

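The picture shows the drawer fully out with its row of cutters visible. The jar, clamp, plane and sanding block are where they were, and the arm is clear of everything.

```bash
python3 -c "
from bench import bot
print(bot.sign_off())"
```

```text
the job is handed in; nothing more can be done
None
```

The drawer is fully open with the router cutters in reach, and I've handed the job in at about 27 s of the 72 s allowed.

- **Catch:** I found the recess at about y = −50 mm on the ledge and pressed the plate about 7.5 mm down. That took about 6 N, and the drawer sprang out to 54–55 mm.
- **Drawing it open:** I hooked the closed fingers behind the middle of the panel and drew it out. It took up to about 5 N, then reached its stop at roughly 15 N sideways and 11 N vertically. That is about 19 N in all, under the 30 N limit.
- **Last checks:** After letting go, the panel front measured −119 mm against a nominal −120 mm, within camera accuracy. By eye, the jar, clamp, plane and sanding block had not moved. The last close-up did not take in the mallet, chisel or try square, but the arm did not work near them. The arm was clear of everything, with no force on it.

One check failed along the way: my first fit of the chest's outline was thrown off by stray depth readings. I corrected it before moving the arm, and no checks disagreed after that.

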